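# Fetch the spare hose coupling from the tilt-out bin

## Task

The steam iron needs its spare hose coupling: tilt the blue bin all the way out, take out the brass coupling and lay it in the round steel parts dish without dropping it in, then tilt the blue bin fully shut again. Leave the other bins shut, and the iron, tape measure and screwdriver where they are.

Things in the scene. Friction and masses are not known exactly. Their poses are not given: they have to be found in the camera images.
- bin_base: steel base plate 130 x 460 mm, 15 mm thick, origin under its centre, y along the row. On it stand three white modules side by side (145 mm wide, 115 deep, 100 high), fronts towards the robot, each with one tilt-out plastic bin: blue, red and green, in any order
- blue_bin (a joint): tilt angle of the blue bin about its bottom front edge: 0 = shut (front leaning back 15 degrees), 0.96 = all the way out on its stop (front leaning 40 degrees towards the robot). The pivot rubs enough that the bin stays at whatever angle it is left; about 3 N at the handle moves it either way
- red_bin (a joint): tilt angle of the red bin, likewise (0 = shut)
- green_bin (a joint): tilt angle of the green bin, likewise (0 = shut)
- blue_handle (a point): centre of the blue bin's handle: a level round bar 10 mm thick, 92 mm long, across the top of the front. There is a 31 mm gap between bar and front panel (5 mm thick), whose top edge is 6 mm higher than the bar. Moves with the bin: z runs up along the front panel, y along the bar, x into the bin
- blue_hinge (a point): mid-point of the blue bin's pivot line, where the inner faces of its front and floor meet, 27 mm over the table. Fixed; does not turn with the bin: x level into the module, away from the robot, y along the pivot, z up. Shut, the bar's axis is 18.9 mm towards the robot (-x) and 87.9 mm above this line; it swings about it on a 90 mm radius
- blue_module: white housing of the blue bin, origin under its centre, axes as blue_hinge. The front edge of its top lies 24 mm behind the pivot line and 88 mm above it, overhanging the back of the tilted bin. The bin is 129 mm wide inside; its flat floor (level when shut) goes 50 mm back to a 22 mm high sloping back
- coupling: brass hose coupling, origin at its centre, y along its axis: 46 mm long, round ends 19 mm thick with flat end faces, 16 mm of hexagon 26 mm across flats in the middle, about 90 g. It starts on the floor of the shut blue bin; as the bin tilts it slides into the groove of front and floor and lies across the bin, 20 mm or more from either side wall. Can be taken by its two ends
- dish: round steel parts dish, origin under its centre, 144 mm across the rim and 22 mm high, inner floor 4 mm up and 120 mm across, 0.5 kg, loose on the table
- iron: steam iron standing on its soleplate, origin under its middle, 200 mm long (point to +x), 112 mm wide, 135 mm high with a wooden handle along the top
- tape_measure: grey tape measure standing on edge, 68 x 36 x 62 mm high, origin under its centre
- screwdriver: screwdriver with orange handle lying on the table, about 200 mm long along its x, handle to -x
Mind the look-alikes: they are no part of the job. Several things have the shape of the dish; the one meant has the colours described above.

How it is judged:
By the outcome, as a careful person would: the job done as asked, in the order asked, and still so for the second after the job is handed in, with the robot touching nothing.
It also fails if it takes over 67 s, if anything falls off the work surface, if the arm or the gripper's body presses on something with over 40 N, if the wrist force passes 120 N, or if a joint passes its speed limit or range.

## Robot

A 6-joint arm with a two-finger parallel gripper is mounted at the origin on the work surface. World frame = base frame: x ahead of the robot, y to its left, z up, the work surface at z = 0. Lengths are in mm, angles in degrees, forces in N, time in s.
With the tool pointing down it reaches from about 350 to 850 mm from the base axis. Payload 8.1 kg.
Tool frame: the origin (TCP) lies between the finger pads; the fingertips stand 22 mm ahead of it and the grasp point (between the pads) lies 3 mm ahead of it; z points along the fingers, y is the line along which they close (so a half turn about z gives the same grasp; the last joint's range is limited). The gripper opens to 85 mm and grips with 20 to 120 N. Pads are 22 mm wide; open, the fingers measure 114 mm over their backs; the gripper's body (76 mm by 85 mm) begins 54 mm behind the grasp point. The pads swing forward as they close: fully open they stand 13 mm farther back than shut.
Start: joints at [-77.888, 7.471, 85.268, -0, 87.261, -4.893], TCP at [175.497, -573.765, 253.292] pointing down, gripper open.
Joint ranges: [-169.43, 169.43], [-51.17, 129.36], [1.28, 143.12], [-76.62, 256.62], [0, 156.53], [-152.29, 152.29]. Speed limits (degrees/s): [136.94, 136.94, 159.86, 180, 180, 180].

## Interface

Orientations are given as [roll, pitch, yaw] about the fixed x, y, z axes, in that order (R = Rz(yaw) Ry(pitch) Rx(roll)).
In Python, from bench import r, vision gives the robot as it stands.
- The arm moves only by the tool step_arm, never from a script. Its argument "targets" is a list that holds one entry, the list of rows, each a list of 6 numbers: the shift along the world's x, y, z in mm, then the turn, a rotation vector about the world's x, y, z in rad. In form: [[[x, y, z, rx, ry, rz], ...]]. A call has 1 to 12 rows; each row is the pose to reach, as a shift and turn from the pose commanded when the call began; what a row does not reach only later rows make up. A row lasts 1/12 s, in which the tool goes at most 41.7 mm and 7.16 degrees, less where a joint would pass 70% of its speed; a pose out of reach is approached as far as the arm can. A call with a gripper value outside its range is refused whole. "fingers" is the gripper's target within -1 to 1 (shut at 1, half-way at 0, fully open at -1), set as the call begins (left out, the last holds). The fingers move at their own pace and stop on an object; "newtons" is the grip in N (left out, the last holds). Time passes only in rows, so rows that repeat a pose let the fingers close. It gives the time, the measured TCP pose, the force, the opening and the grip force at its end, in the units of the state.
- r.sense(): the state, without advancing time (a new reading comes with each control period).
- vision.snapshot(name): name is "side" or "top" or "wrist"; returns a dict with "img" (384x512x3 uint8, blue, green, red), "mtx" (3x3 intrinsics, pixels), "eye" and "attitude" of the camera in the world. Camera axes: x right, y up, looking along -z (the intrinsics and any distortion apply to the point x, -y, -z); pixel columns grow to the right and rows downward; lengths in mm; the calibration is good to about 2 mm. A picture is of the moment at which its call begins. There is no depth.
- r.hand_in(): hands the job in; it is judged then, once.
The state is a dict: "time": time; "joint_pos": joint angles; "qd": joint speeds; "joint_efforts": joint torques, N m; "tool_pos": TCP position; "tcp_rot": TCP orientation; "ft_force": force on the tool from outside, world axes, zero at the start; "wrist_torque": the same for the moment, N m; "finger_gap": finger opening in mm; "grip_force": force on a finger pad.
Only numpy, scipy, OpenCV 4.12 (cv2) and the standard library are available. Lean on these libraries where they do the work, as an engineer would, in place of code of your own. Each camera call takes 0.05 s, during which the arm holds its last target. There are 200 camera calls.

## Working session

There is one attempt and no reset: what is moved stays moved. The work goes in short steps, Python scripts to look and compute and a tool call to move; the robot and the scene stay as the last step left them, time stands still between calls to the robot, and variables do not carry over. Pictures are saved under pics/ and viewed, at most 11 in all, crops included, and the job is handed in when it is done.

Besides the shell and the picture viewer there is one more tool, called after ">>>" as name(argument=value, ...) on one line, values as JSON. step_arm: Moves the arm, as the interface text tells. Its arguments: {"type":"object","properties":{"targets":{"type":"array"},"fingers":{"type":"number"},"newtons":{"type":"number"}},"required":["targets"]}

```bash
ls; mkdir -p pics; cat > h.py <<'E'
import numpy as np, cv2
from scipy.spatial.transform import Rotation as R
from bench import r, vision
def att(a):
    a=np.array(a,float)
    return a if a.shape==(3,3) else R.from_euler('xyz',a,degrees=True).as_matrix()
def ray(s,u,v):
    k=np.linalg.inv(s['mtx'])@np.array([u,v,1.]); return att(s['attitude'])@np.array([k[0],-k[1],-k[2]])
def on_z(s,u,v,z):
    d=ray(s,u,v); e=np.array(s['eye']); return e+d*(z-e[2])/d[2]
def proj(s,p):
    c=att(s['attitude']).T@(np.array(p)-s['eye']); q=np.array(s['mtx'])@np.array([c[0],-c[1],-c[2]]); return q[:2]/q[2]
def tri(s1,p1,s2,p2):
    d1,d2=ray(s1,*p1),ray(s2,*p2); A=np.c_[d1,-d2]; b=np.array(s2['eye'])-s1['eye']
    t=np.linalg.lstsq(A,b,rcond=None)[0]; a=s1['eye']+d1*t[0]; c=s2['eye']+d2*t[1]; return (a+c)/2,np.linalg.norm(a-c)
E
python3 - <<'E'
from h import *
import pickle
S={}
for n in('top','side'):
    s=vision.snapshot(n); S[n]=s; print(n,{k:np.round(v,2).tolist() for k,v in s.items() if k!='img'})
pickle.dump(S,open('s0.pkl','wb'))
cv2.imwrite('pics/a.png',np.vstack([S['top']['img'],S['side']['img']])[:, :] if 0 else cv2.resize(S['top']['img'],(768,576)))
cv2.imwrite('pics/b.png',cv2.resize(S['side']['img'],(768,576)))
E
```

```text
pics
top {'mtx': [[500.09, 0.0, 253.09], [0.0, 500.09, 195.88], [0.0, 0.0, 1.0]], 'eye': [318.41, -42.75, 1684.63], 'attitude': [5.53, -0.13, -89.1]}
side {'mtx': [[458.11, 0.0, 256.13], [0.0, 458.11, 190.54], [0.0, 0.0, 1.0]], 'eye': [305.8, -1525.03, 1082.88], 'attitude': [57.29, 0.46, -6.93]}
```

View pics/a.png

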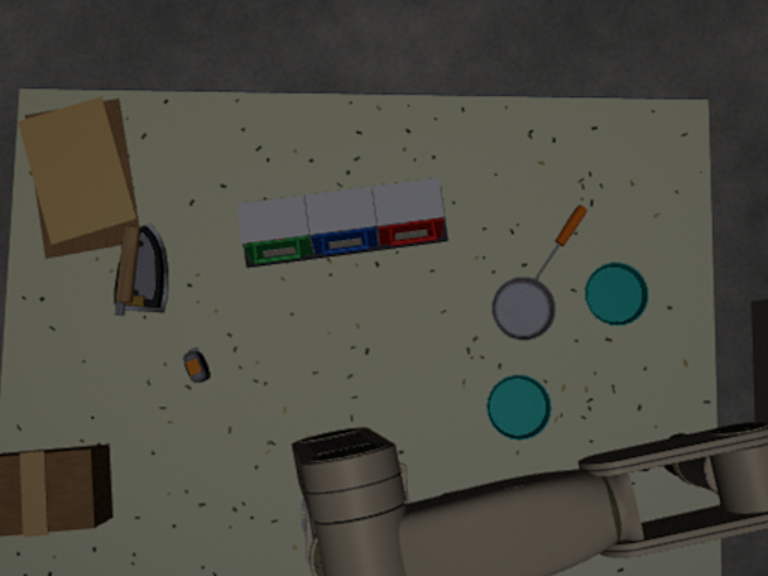

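View pics/b.png

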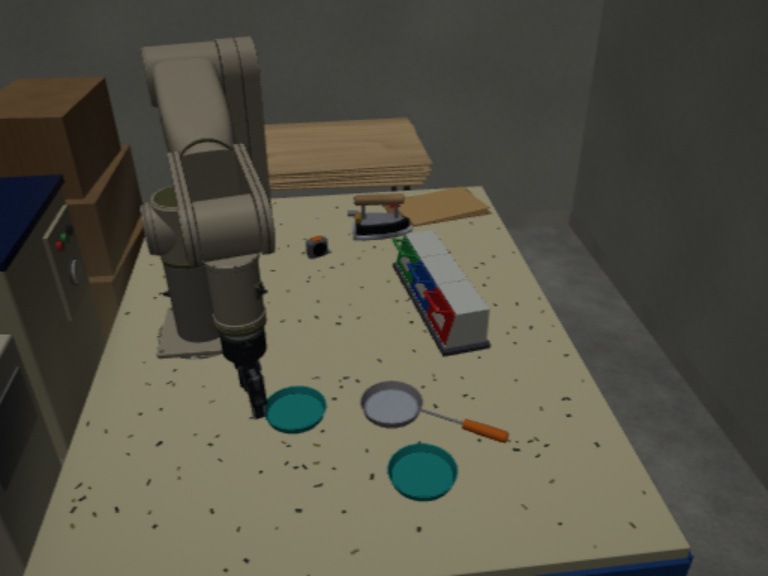

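The top view (768 px wide) shows the bin row with green at (278,251), blue at (345,243) and red at (411,233), all shut. The steel dish is at (523,308), with the screwdriver tip close to its rim at (537,278). The iron is at (145,270), the tape at (196,366) and a cardboard box at (85,175).

Look-alikes for the dish: teal (617,294), teal (518,407) and grey steel (523,308). The grey one fits the description. For the bin, the blue one is at (345,243), between green and red.

```bash
cat > m.py <<'E'
from h import *
import pickle
S=pickle.load(open('s0.pkl','rb'))
def mask(n,lo,hi,box=None):
    hsv=cv2.cvtColor(S[n]['img'],cv2.COLOR_BGR2HSV); m=cv2.inRange(hsv,lo,hi)
    if box:
        k=np.zeros_like(m); x0,y0,x1,y1=box; k[y0:y1,x0:x1]=1; m=m*k
    c,_=cv2.findContours(m,cv2.RETR_EXTERNAL,cv2.CHAIN_APPROX_NONE); return m,max(c,key=cv2.contourArea)
bx={'top':(155,110,305,185),'side':(255,150,315,235)}
C={'blue':((105,120,30),(130,255,255)),'green':((50,120,30),(80,255,255)),'red':((0,120,40),(8,255,255))}
for n in S:
    for k,(lo,hi) in C.items():
        m,c=mask(n,lo,hi,bx[n]); rc=cv2.minAreaRect(c); print(n,k,cv2.contourArea(c),np.round(cv2.boxPoints(rc),1).tolist())
        if n=='top': print('   bin at z~110',[np.round(on_z(S[n],*p,110)[:2]).tolist() for p in cv2.boxPoints(rc)])
# dish: non-yellowish grey
img=S['top']['img'][175:235,315:380]; hsv=cv2.cvtColor(img,cv2.COLOR_BGR2HSV); print('dish px',img[30,33],'table',img[3,3])
m=cv2.inRange(img[...,0].astype(int)-img[...,2].astype(int)+0,-3,80)
c=max(cv2.findContours(m,cv2.RETR_EXTERNAL,cv2.CHAIN_APPROX_NONE)[0],key=cv2.contourArea)
(u,v),q,_=cv2.fitEllipse(cv2.convexHull(c)); u+=315;v+=175; print('dish',u,v,q,on_z(S['top'],u,v,22),'diam',np.array(q)/500*1662)
a=cv2.resize(S['top']['img'][110:190,150:310],None,fx=5,fy=5,interpolation=cv2.INTER_CUBIC)
b=cv2.resize(S['side']['img'][150:240,250:330],None,fx=4.4,fy=4.4,interpolation=cv2.INTER_CUBIC)
d=cv2.resize(S['top']['img'][130:230,320:400],None,fx=4,fy=4,interpolation=cv2.INTER_CUBIC)
W=np.zeros((600,800,3),np.uint8); W[:400,:800]=a; 
cv2.imwrite('pics/c.png',np.clip(W[:400]*1.8,0,255).astype(np.uint8)); 
W=np.zeros((400,680,3),np.uint8); W[:396,:352]=b; W[:400,355:675]=d
cv2.imwrite('pics/d.png',np.clip(W*1.8,0,255).astype(np.uint8))
E
python3 m.py
```

```text
top blue 548.5 [[206.8000030517578, 156.5], [249.8000030517578, 150.8000030517578], [251.8000030517578, 165.1999969482422], [208.6999969482422, 170.89999389648438]]
   bin at z~110 [[595.0, 106.0], [615.0, -31.0], [569.0, -38.0], [548.0, 98.0]]
top green 535.5 [[161.8000030517578, 162.60000610351562], [206.5, 156.60000610351562], [208.39999389648438, 170.8000030517578], [163.6999969482422, 176.8000030517578]]
   bin at z~110 [[573.0, 248.0], [594.0, 107.0], [549.0, 99.0], [527.0, 241.0]]
top red 505.0 [[251.39999389648438, 150.89999389648438], [294.0, 144.89999389648438], [295.8999938964844, 158.39999389648438], [253.39999389648438, 164.5]]
   bin at z~110 [[615.0, -36.0], [637.0, -172.0], [593.0, -179.0], [571.0, -43.0]]
side blue 209.0 [[266.29998779296875, 178.1999969482422], [279.6000061035156, 170.8000030517578], [296.0, 200.3000030517578], [282.70001220703125, 207.6999969482422]]
side green 155.0 [[261.79998779296875, 159.0], [275.29998779296875, 156.5], [281.1000061035156, 187.5], [267.6000061035156, 190.0]]
side red 370.5 [[276.79998779296875, 197.0], [291.0, 188.8000030517578], [309.6000061035156, 221.1999969482422], [295.3999938964844, 229.39999389648438]]
dish px [88 81 79] table [85 98 97]
dish 350.6043930053711 201.25689697265625 (41.49608612060547, 53.46414566040039) [ 466.59472114 -369.73811847   22.        ] diam [137.93299026 177.71482018]
```

View pics/c.png

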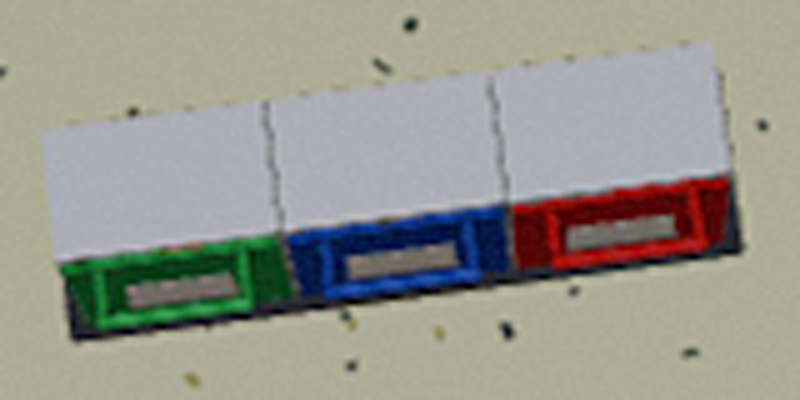

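View pics/d.png

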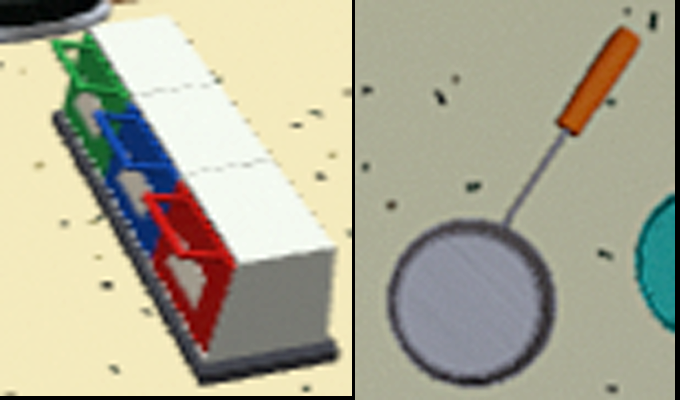

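The crops confirm the blue bin is the middle one, with its bar from (328,295) to (480,273) in crop c. The grey steel dish has its rim centre at crop d (471,301), and the screwdriver tip ends just at its rim. Now I work out positions from these.

```bash
cat > m2.py <<'E'
from h import *
import pickle
S=pickle.load(open('s0.pkl','rb')); T=S['top']
c=lambda x,y,z:on_z(T,150+(x+.5)/5-.5,110+(y+.5)/5-.5,z)
FL,FR,BL,BR=[c(x,y,115) for x,y in((57,262),(730,177),(42,130),(713,43))]
s1,s2=c(283,235,115),c(510,203,115)
y=(FL-FR); print('row width',np.linalg.norm(y),'depth',np.linalg.norm(BL-FL),np.linalg.norm(BR-FR)); print('blue w',np.linalg.norm(s1-s2))
d1=y/np.linalg.norm(y); yaw=np.degrees(np.arctan2(-d1[0],d1[1])); print('yaw',yaw, 'yaw back',np.degrees(np.arctan2(-(BL-BR)[0],(BL-BR)[1])))
cy,sy=np.cos(np.radians(yaw)),np.sin(np.radians(yaw)); X=np.array([cy,sy,0]);Y=np.array([-sy,cy,0])
ce=(FL+FR+BL+BR)/4; P=ce-57.5*X; print('front edge mid from centre',P,'from seams',(s1+s2)/2,'front',(FL+FR)/2)
H=P-24*X; H[2]=27; print('hinge',H,'bar shut pred',H-18.9*X+[0,0,87.9],'bar out',H-82.8*X+[0,0,34.9])
b1,b2=c(328,295,115),c(480,273,115); print('bar meas',(b1+b2)/2,np.linalg.norm(b1-b2),'hor dist to edge',(P-(b1+b2)/2)@X)
u,v=349.,205.4; print('dish',on_z(T,u,v,22))
st=r.sense(); print({k:np.round(v,2).tolist() for k,v in st.items()}); print(R.from_euler('xyz',st['tcp_rot'],degrees=True).as_matrix().round(3))
print('X,Y',X,Y)
E
python3 m2.py
```

```text
row width 431.11833951468134 depth 85.86182691746563 87.66442976251973
blue w 145.69855373173965
yaw 8.219766133179863 yaw back 8.457960098161145
front edge mid from centre [590.63831364  34.37704786 115.        ] from seams [604.88279995  35.07595724 115.        ] front [604.58229594  36.60935036 115.        ]
hinge [566.88486643  30.94575868  27.        ] bar shut pred [548.17902675  28.24361846 114.9       ] bar out [484.93547354  19.10781103  61.9       ]
bar meas [563.20164021  29.49786748 115.        ] 97.36399378041631 hor dist to edge 27.852393872404036
dish [ 452.63738152 -364.34213621   22.        ]
{'time': 0.1, 'joint_pos': [-77.89, 7.51, 85.32, -0.0, 87.26, -4.89], 'qd': [-0.08, -0.03, -0.18, -0.02, 0.09, 0.03], 'joint_efforts': [0.0, -57.09, -50.19, -0.0, 0.01, 0.0], 'tool_pos': [175.36, -573.31, 252.34], 'tcp_rot': [-179.9, -0.01, 17.0], 'ft_force': [0.65, 0.12, 0.67], 'wrist_torque': [-0.03, 0.04, 0.0], 'grip_force': 0.0, 'finger_gap': 85.53}
[[ 0.956  0.292 -0.   ]
 [ 0.292 -0.956  0.002]
 [ 0.    -0.002 -1.   ]]
X,Y [0.98972697 0.14297038 0.        ] [-0.14297038  0.98972697  0.        ]
```

>>> step_arm(targets=[[[16,25,0,0,0,0.06],[32,50,0,0,0,0.12],[64,100,0,0,0,0.18],[81,126,0,0,0,0.24],[97,151,0,0,0,0.3],[113,176,0,0,0,0.36],[129,201,0,0,0,0.42],[145,226,0,0,0,0.48],[162,252,0,0,0,0.54],[178,277,0,0,0,0.6],[194,302,0,0,0,0.66],[205,320,0,0,0,0.71]]], fingers=0.4, newtons=30)

```text
time: 1.1
tool_pos: [381.3, -251.6, 252.9]
tcp_rot: [-180.0, -0.0, 57.9]
ft_force: [1.4, -0.4, -0.7]
finger_gap: 25.4
grip_force: 0.0
```

>>> step_arm(targets=[[[16,25,0,0,0,0.06],[32,50,0,0,0,0.12],[50,78,0,0,0,0.18],[68,104,0,0,0,0.24],[85,130,0,0,0,0.3],[102,158,0,0,0,0.36],[120,186,0,0,0,0.42],[138,214,0,0,0,0.48],[155,240,0,0,0,0.54],[170,262,0,0,0,0.6],[178,275,0,0,0,0.66],[182,283,0,0,0,0.71]]])

```text
time: 2.1
tool_pos: [563.0, 31.3, 252.5]
tcp_rot: [-179.9, -0.0, 98.7]
ft_force: [-0.6, 0.2, 0.3]
finger_gap: 25.4
grip_force: 0.0
```

```bash
python3 - <<'E'
from h import *
s=vision.snapshot('wrist'); print({k:np.round(v,1).tolist() for k,v in s.items() if k!='img'})
print(r.sense()['tool_pos'],r.sense()['tcp_rot'])
i=np.clip(s['img']*1.6,0,255).astype(np.uint8)
for p in([562.8,29.4,115],[563.2-.143*-46,29.4+46*.99*1,115],[556.6,-16,115],[563,29.4,115]): print(proj(s,p).round(1))
cv2.imwrite('pics/e.png',i)
E
```

```text
{'mtx': [[330.3, 0.0, 260.9], [0.0, 330.3, 190.0], [0.0, 0.0, 1.0]], 'eye': [551.7, 100.3, 373.8], 'attitude': [-16.1, 0.1, 8.6]}
[563.05111942  31.92211987 252.45712452] [-1.79950506e+02 -6.53737482e-02  9.88533331e+01]
[261.8 186.5]
[279.5 131.9]
[246.5 236.3]
[262.  186.5]
```

View pics/e.png

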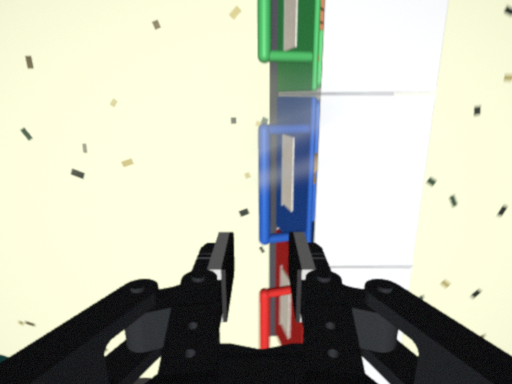

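The wrist view shows the blue bar from (264,127) to (266,242), which is 3 px right of the prediction. The fingers straddle it, so I shift about 2 mm and descend.

>>> step_arm(targets=[[[1,0,-20,0,0,0],[2,0,-45,0,0,0],[2,0,-70,0,0,0],[2,0,-90,0,0,0],[2,0,-105,0,0,0],[2,0,-118,0,0,0],[2,0,-127,0,0,0],[2,0,-134,0,0,0],[2,0,-135,0,0,0]]])

```text
time: 2.9
tool_pos: [563.9, 29.1, 117.1]
tcp_rot: [-179.9, -0.0, 98.3]
ft_force: [-0.0, 1.0, 1.1]
finger_gap: 25.4
grip_force: 0.0
```

>>> step_arm(targets=[[[0,0,0,0,0,0],[0,0,0,0,0,0],[0,0,0,0,0,0],[0,0,0,0,0,0]]], fingers=0.72, newtons=20)

```text
time: 3.23
tool_pos: [565.2, 29.2, 119.3]
tcp_rot: [179.9, 0.0, 98.4]
ft_force: [-0.0, -0.5, 0.1]
finger_gap: 11.9
grip_force: 0.0
```

>>> step_arm(targets=[[[0,0,0,0,0,0],[0,0,0,0,0,0],[-4.7,-0.7,-1,0,0,0],[-9.2,-1.3,-2.5,0,0,0],[-13.7,-2,-4.1,0,0,0],[-18.1,-2.6,-6,0,0,0],[-22.3,-3.2,-8.1,0,0,0],[-26.4,-3.8,-10.4,0,0,0],[-30.6,-4.4,-13,0,0,0],[-34.4,-5,-15.7,0,0,0]]], fingers=1, newtons=25)

```text
time: 4.07
tool_pos: [529.6, 24.0, 102.4]
tcp_rot: [180.0, 0.0, 98.4]
ft_force: [0.2, -1.6, 6.5]
finger_gap: 9.1
grip_force: 25.4
```

>>> step_arm(targets=[[[-3.9,-0.6,-3,0,0,0],[-7.3,-1.1,-6.1,0,0,0],[-10.8,-1.6,-9.5,0,0,0],[-14.1,-2,-13.1,0,0,0],[-17,-2.5,-16.8,0,0,0],[-19.9,-2.9,-20.7,0,0,0],[-22.5,-3.3,-24.6,0,0,0],[-25,-3.6,-28.8,0,0,0],[-27,-3.9,-33,0,0,0],[-29,-4.2,-37.4,0,0,0],[-30,-4.4,-39,0,0,0],[-30,-4.4,-39,0,0,0]]])

```text
time: 5.07
tool_pos: [502.3, 19.4, 70.6]
tcp_rot: [179.8, 0.1, 98.4]
ft_force: [-34.0, -3.4, 69.9]
finger_gap: 8.0
grip_force: 82.9
```

>>> step_arm(targets=[[[1,0,4,0,0,0],[1,0,6,0,0,0],[1,0,6,0,0,0]]], fingers=0.72, newtons=20)

```text
time: 5.32
tool_pos: [501.1, 19.9, 71.9]
tcp_rot: [180.0, 0.0, 98.4]
ft_force: [-14.4, -1.5, 29.6]
finger_gap: 11.5
grip_force: 17.2
```

```bash
python3 - <<'E'
from h import *
s=vision.snapshot('side'); w=vision.snapshot('wrist'); st=r.sense(); print({k:np.round(st[k],1).tolist() for k in('time','tool_pos','ft_force','finger_gap')})
a=cv2.resize(s['img'][140:230,240:340],None,fx=4,fy=4,interpolation=cv2.INTER_CUBIC)
b=cv2.resize(w['img'],(400,300))
o=np.zeros((360,800,3),np.uint8); o[:360,:400]=a; o[:300,400:]=b
cv2.imwrite('pics/f.png',np.clip(o*1.6,0,255).astype(np.uint8))
E
```

```text
{'time': 5.4, 'tool_pos': [501.1, 20.0, 71.9], 'ft_force': [-14.3, -0.9, 30.0], 'finger_gap': 12.0}
```

View pics/f.png

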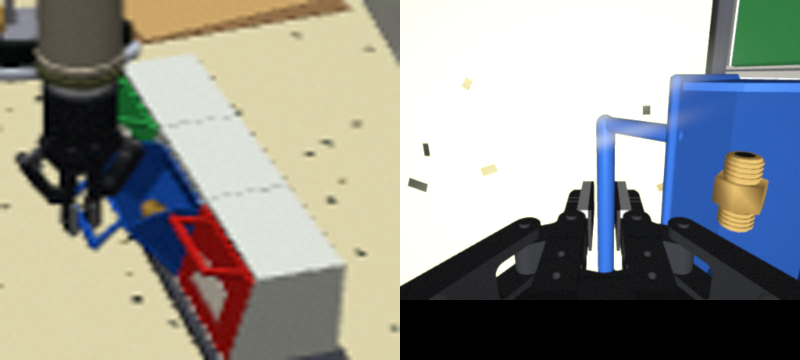

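The bin is out and the coupling is lying in it, at about (740,190) in the wrist half of f. The knuckle of the rear finger presses on the panel's top edge. I back off upwards, then check the angle.

>>> step_arm(targets=[[[0,0,6,0,0,0],[0,0,16,0,0,0],[0,0,30,0,0,0],[0,0,50,0,0,0],[0,0,75,0,0,0],[0,0,100,0,0,0],[0,0,125,0,0,0],[0,0,140,0,0,0],[0,0,150,0,0,0],[0,0,150,0,0,0]]], fingers=0.66)

```text
time: 6.25
tool_pos: [501.7, 20.1, 221.4]
tcp_rot: [179.9, 0.0, 98.4]
ft_force: [1.0, 0.3, 0.7]
finger_gap: 14.4
grip_force: 0.0
```

```bash
cat > m3.py <<'E'
from h import *
import pickle
w=vision.snapshot('wrist'); t=vision.snapshot('top'); sd=vision.snapshot('side'); pickle.dump((w,t,sd),open('s1.pkl','wb'))
st=r.sense(); print({k:np.round(st[k],1).tolist() for k in('time','tool_pos','tcp_rot','ft_force','finger_gap')})
print({k:np.round(w[k],1).tolist() for k in('eye','attitude')})
X=np.array([.9895,.1444,0]); H=np.array([581,32.1,27])
for n,s in(('w',w),('t',t)):
    print(n,'bar out pred',[proj(s,H-82.8*X+[0,0,34.9]+k*np.array([-.1444,.9895,0])).round(1).tolist() for k in(-46,0,46)],'panel top',[proj(s,H-57*X+[0,0,65]+k*np.array([-.1444,.9895,0])).round(1).tolist() for k in(-64,64)])
cv2.imwrite('pics/g.png',np.clip(w['img']*1.4,0,255).astype(np.uint8))
E
python3 m3.py
```

```text
{'time': 6.4, 'tool_pos': [500.1, 20.0, 217.8], 'tcp_rot': [-179.8, -0.0, 98.4], 'ft_force': [-1.1, 0.8, -0.3], 'finger_gap': 14.6}
{'eye': [490.4, 89.1, 342.7], 'attitude': [-16.1, -0.1, 8.4]}
w bar out pred [[258.8, 225.9], [258.8, 177.0], [258.7, 123.6]] panel top [[289.3, 259.5], [293.7, 102.2]]
t bar out pred [[247.6, 186.6], [233.6, 188.4], [219.6, 190.2]] panel top [[252.0, 176.9], [212.4, 182.0]]
```

View pics/g.png

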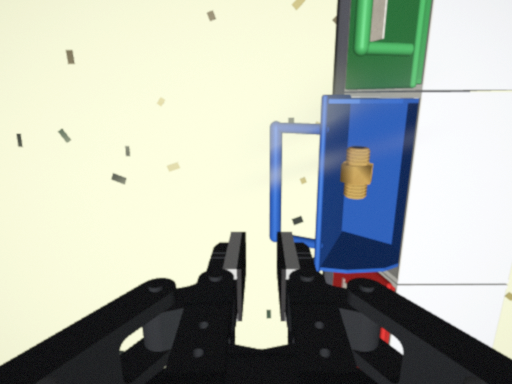

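```bash
cat > ang.py <<'E'
from h import *
from scipy.optimize import brentq
X=np.array([.9895,.1444,0]); Hn=np.array([581,32.1,27]); Z=np.array([0,0,1.])
def tilt(s,u,v,bx,bh):  # panel-frame point; solve tilt (deg) so the ray at (u,v) meets its circle plane-wise
    d=ray(s,u,v); e=np.array(s['eye'])-Hn
    def f(t):
        a=np.radians(15-t); x=bx*np.cos(a)+bh*np.sin(a); z=-bx*np.sin(a)+bh*np.cos(a)
        p=e+d*(z-e[2])/d[2]; return p@X-x
    ts=np.arange(0,62,2); v=[f(t) for t in ts]
    return [round(brentq(f,ts[i],ts[i+1]),1) for i in range(len(ts)-1) if v[i]*v[i+1]<0]
E
python3 - <<'E'
from ang import *
import pickle
w,t,sd=pickle.load(open('s1.pkl','rb'))
print('bar',tilt(w,276,182,-41,80),'panel top mid',tilt(w,321,182,-2.5,86))
E
```

```text
bar [37.8] panel top mid [38.3]
```

The bin is only at 38°, so the rear linkage blocked it before the stop. I turn the tool 90° (needed for the coupling anyway), close the fingers and push the bar down the rest of the way.

>>> step_arm(targets=[[[0,0,0,0,0,0.12],[0,0,0,0,0,0.24],[2,0,0,0,0,0.36],[4,1,-5,0,0,0.48],[6,1,-10,0,0,0.6],[8,2,-20,0,0,0.72],[10,2,-30,0,0,0.84],[11.5,2.3,-40,0,0,0.96],[11.5,2.3,-50,0,0,1.08],[11.5,2.3,-60,0,0,1.2],[11.5,2.3,-70,0,0,1.32],[11.5,2.3,-80,0,0,1.44]]], fingers=1)

```text
time: 7.4
tool_pos: [511.1, 22.3, 136.9]
tcp_rot: [180.0, -0.2, -178.8]
ft_force: [-0.2, -0.3, -0.8]
finger_gap: 0.1
grip_force: 0.0
```

>>> step_arm(targets=[[[0,0,-8,0,0,0.06],[0,0,-18,0,0,0.12],[0,0,-25,0,0,0.13],[-2.7,-0.4,-31,0,0,0.13],[-5.5,-0.8,-35.5,0,0,0.13],[-8,-1.2,-39.5,0,0,0.13],[-10.3,-1.5,-43.5,0,0,0.13],[-12,-1.8,-47,0,0,0.13],[-13.6,-2,-50.6,0,0,0.13],[-14,-2,-53,0,0,0.13],[-14,-2,-54,0,0,0.13]]])

```text
time: 8.32
tool_pos: [499.2, 20.0, 88.1]
tcp_rot: [-180.0, 0.1, -171.7]
ft_force: [-16.9, -0.5, 33.5]
finger_gap: -0.0
grip_force: 16.7
```

>>> step_arm(targets=[[[0,0,15,0,0,0],[0,0,40,0,0,0],[0,0,65,0,0,0],[10,1,90,0.01,-0.06,0],[20,2,105,0.018,-0.124,0],[30,3,105,0.027,-0.187,0],[40,4,105,0.036,-0.249,0],[48,5,105,0.0453,-0.311,0],[52,6,105,0.0453,-0.311,0],[52,6,105,0.0453,-0.311,0],[52,6,105,0.0453,-0.311,0]]], fingers=-0.41)

```text
time: 9.23
tool_pos: [550.6, 26.1, 190.8]
tcp_rot: [-180.0, 17.9, -171.7]
ft_force: [-0.1, 0.6, -0.1]
finger_gap: 60.1
grip_force: 0.0
```

```bash
cat > m4.py <<'E'
from ang import *
import pickle
w=vision.snapshot('wrist'); pickle.dump(w,open('s2.pkl','wb'))
st=r.sense(); print({k:np.round(st[k],1).tolist() for k in('time','tool_pos','tcp_rot','ft_force','finger_gap')})
Y=np.array([-.1444,.9895,0])
hsv=cv2.cvtColor(w['img'],cv2.COLOR_BGR2HSV); m=cv2.inRange(hsv,(12,110,60),(28,255,255)); 
c=max(cv2.findContours(m,cv2.RETR_EXTERNAL,cv2.CHAIN_APPROX_NONE)[0],key=cv2.contourArea)
rc=cv2.minAreaRect(c); print('area',cv2.contourArea(c),rc)
p=on_z(w,*rc[0],52); print('coupling',p,'in module X,Y:',(p-Hn)@X,(p-Hn)@Y)
b=cv2.boxPoints(rc); q=[on_z(w,*k,52) for k in b]; L=[q[1]-q[0],q[2]-q[1]]; print([(round(np.linalg.norm(l),1),round(np.degrees(np.arctan2(l[1],l[0])),1)) for l in L])
print('bar out pred',proj(w,Hn-82.8*X+[0,0,34.9]),'panel top',proj(w,Hn-57*X+[0,0,64.5]))
cv2.imwrite('pics/h.png',np.clip(w['img']*1.4,0,255).astype(np.uint8))
E
python3 m4.py
```

```text
{'time': 9.3, 'tool_pos': [550.7, 26.1, 190.8], 'tcp_rot': [-180.0, 17.9, -171.7], 'ft_force': [0.4, -0.2, -0.0], 'finger_gap': 60.4}
area 132.0 ((273.1123046875, 162.03909301757812), (6.322582244873047, 38.22102737426758), 78.2317123413086)
coupling [573.81889146  38.55137013  52.        ] in module X,Y: -6.174129049575145 7.420582818523931
[(np.float64(30.6), np.float64(111.6)), (np.float64(5.8), np.float64(21.6))]
bar out pred [264.56566078  66.11774558] panel top [264.79121343 121.41815582]
```

View pics/h.png

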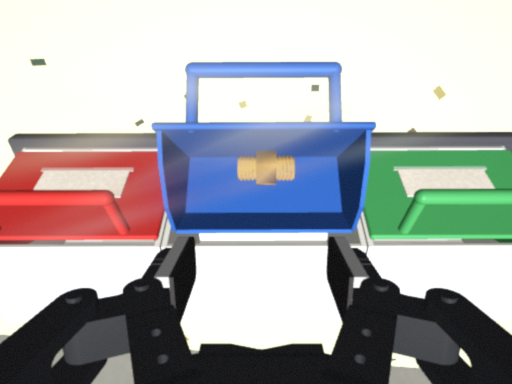

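The view shows the bin fully out: bar at row 70 and panel top at row 125, both a steady 4 px from prediction, which means the hinge is about 2.5 mm further in x. The coupling lies level at (266,168), ends at 238 and 295.

```bash
python3 - <<'E'
from ang import *
import pickle
w=pickle.load(open('s2.pkl','rb')); Y=np.array([-.1444,.9895,0])
for h in(2.5,): print('tilt',tilt(w,265,70,-41,80),tilt(w,265,125,-2.5,86))
Hn+=2.5*X; print('tilt2',tilt(w,265,70,-41,80),tilt(w,265,125,-2.5,86))
a,b=on_z(w,238.5,168,50),on_z(w,295,168,50); p=(a+b)/2; print(p,np.linalg.norm(a-b),(p-Hn)@X,(p-Hn)@Y)
print('bin walls y',[(on_z(w,u,127,91)-Hn)@Y for u in(155,373)])
st=r.sense(); A=R.from_euler('xyz',st['tcp_rot'],degrees=True).as_matrix()[:,2]; print('axis',A)
for back in(94,40,14): print(back,(p-back*A)-[550.6,26.1,190.6])
E
```

```text
tilt [52.5] [53.3]
tilt2 [55.0] [54.9]
[581.17318163  34.55570597  50.        ] 46.330439933435855 -1.9739368559977313 2.4049136283146635
bin walls y [np.float64(-68.69935675340395), np.float64(67.80612605947115)]
axis [ 0.30466215  0.04425374 -0.95143186]
94 [  1.93493969   4.29585448 -51.16540527]
40 [  18.3866957     6.6855564  -102.54272565]
14 [  26.30791156    7.83615362 -127.27995398]
```

The coupling is at (581, 34.6, 50) and measures 46.3 mm long, as it should. The tilt reads 55°. I approach along the tool axis.

>>> step_arm(targets=[[[1,2,-15,0,0,0],[2,4,-35,0,0,0],[2,4.3,-51,0,0,0],[6,5,-64,0,0,0],[10,5.5,-77,0,0,0],[14,6,-89,0,0,0],[18,6.7,-101,0,0,0],[21,7.1,-111,0,0,0],[23,7.4,-117,0,0,0],[24.5,7.6,-121.5,0,0,0],[25,7.7,-123,0,0,0],[25,7.7,-123,0,0,0]]])

```text
time: 10.28
tool_pos: [575.9, 33.3, 67.6]
tcp_rot: [-179.9, 18.0, -171.7]
ft_force: [0.5, -4.2, -1.6]
finger_gap: 60.0
grip_force: 0.0
```

```bash
python3 - <<'E'
from h import *
w=vision.snapshot('wrist'); st=r.sense(); print({k:np.round(st[k],1).tolist() for k in('time','tool_pos','tcp_rot','ft_force','finger_gap')})
cv2.imwrite('pics/i.png',np.clip(w['img']*1.6,0,255).astype(np.uint8))
E
```

```text
{'time': 10.3, 'tool_pos': [575.9, 33.3, 67.8], 'tcp_rot': [-179.9, 18.0, -171.7], 'ft_force': [1.0, -4.9, -1.4], 'finger_gap': 60.3}
```

View pics/i.png

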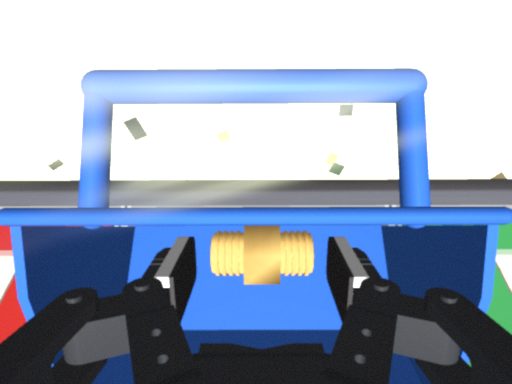

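The fingers flank the coupling, with its ends at (211,252) and (313,252). I go in 2 mm more and close.

>>> step_arm(targets=[[[0.5,0,-1.5,0,0,0],[0.7,0,-2,0,0,0],[0.7,0,-2,0,0,0]]])

```text
time: 10.58
tool_pos: [577.1, 33.4, 66.6]
tcp_rot: [-179.9, 18.1, -171.7]
ft_force: [1.9, -5.9, 0.4]
finger_gap: 60.1
grip_force: 0.0
```

>>> step_arm(targets=[[[0,0,0,0,0,0],[0,0,0,0,0,0],[0,0,0,0,0,0],[0,0,0,0,0,0],[0,0,0,0,0,0],[0,0,0,0,0,0]]], fingers=1, newtons=40)

```text
time: 11.08
tool_pos: [576.6, 34.2, 66.4]
tcp_rot: [180.0, 18.1, -171.7]
ft_force: [-4.3, 0.4, 5.8]
finger_gap: 44.7
grip_force: 40.2
```

>>> step_arm(targets=[[[-2.5,-0.4,7.6,0,0,0],[-8,-1,24,0,0,0],[-16,-2,50,0,0,0],[-24,-3.5,76,0,0,0],[-30,-6,105,0,0,0],[-34,-20,125,0,0,0],[-38,-45,130,0,0,-0.06],[-44,-75,130,0,0,-0.12],[-52,-107,130,0,0,-0.18],[-60,-140,130,0,0,-0.24],[-68,-173,130,0,0,-0.3],[-76,-206,130,0,0,-0.36]]])

```text
time: 12.08
tool_pos: [499.2, -173.1, 195.6]
tcp_rot: [180.0, 18.0, 167.6]
ft_force: [0.6, 1.2, -1.4]
finger_gap: 44.9
grip_force: 41.7
```

>>> step_arm(targets=[[[-8,-33,0,0,0,-0.06],[-16,-66,0,0,0,-0.12],[-24,-99,0,0,0,-0.18],[-32,-130,-15,0,0,-0.24],[-40,-158,-35,0,0,-0.3],[-46,-176,-55,0,0,-0.355],[-50,-186,-75,0,0,-0.355],[-51.5,-189.4,-90,0,0,-0.355],[-51.5,-189.4,-100,0,0,-0.355],[-51.5,-189.4,-100,0,0,-0.355],[-51.5,-189.4,-100,0,0,-0.355]]])

```text
time: 13.0
tool_pos: [448.6, -360.7, 95.3]
tcp_rot: [180.0, 17.9, 147.4]
ft_force: [0.9, 0.0, -0.7]
finger_gap: 45.0
grip_force: 41.7
```

```bash
cat > m5.py <<'E'
from h import *
w=vision.snapshot('wrist'); t=vision.snapshot('top'); st=r.sense(); print({k:np.round(st[k],1).tolist() for k in('time','tool_pos','tcp_rot','ft_force','finger_gap','grip_force')})
cv2.imwrite('pics/j.png',np.hstack([cv2.resize(np.clip(w['img']*1.6,0,255).astype(np.uint8),(400,300)),cv2.resize(np.clip(t['img'][95:245,200:400]*1.6,0,255).astype(np.uint8),(400,300))]))
print('dish centre rim in wrist',proj(w,[452.6,-364.3,22]),'floor',proj(w,[452.6,-364.3,4]))
for i in range(0,1):
    hsv=cv2.cvtColor(w['img'],cv2.COLOR_BGR2HSV); m=cv2.inRange(hsv,(12,110,60),(28,255,255)); print('brass',cv2.boundingRect(m),cv2.countNonZero(m))
E
python3 m5.py
```

```text
{'time': 13.1, 'tool_pos': [449.7, -361.6, 97.1], 'tcp_rot': [-180.0, 18.1, 147.4], 'ft_force': [0.5, -0.5, 0.0], 'finger_gap': 44.9, 'grip_force': 41.7}
dish centre rim in wrist [261.56873147 185.92734654] floor [261.49867483 170.69926603]
brass (209, 226, 105, 112) 4750
```

View pics/j.png

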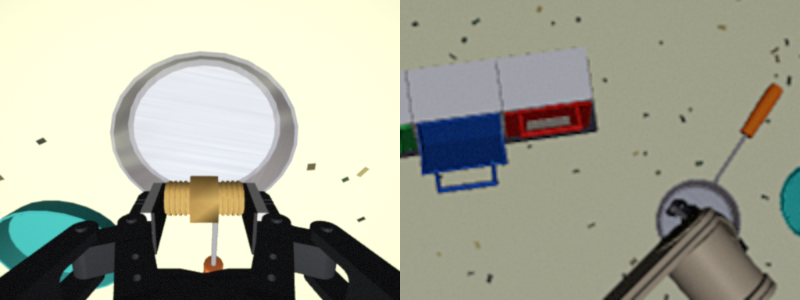

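The wrist view shows the coupling held level by its ends, with the dish just ahead. The dish centre is about 8 mm nearer the robot side than estimated, at about (446,-360). The screwdriver is untouched and the bin is still out. I shift and lower.

>>> step_arm(targets=[[[-2,1,-15,0,0,0],[-4,3,-32,0,0,0],[-6,4,-46,0,0,0],[-6,4,-53,0,0,0],[-6,4,-57,0,0,0],[-6,4,-58,0,0,0],[-6,4,-58,0,0,0],[-6,4,-58,0,0,0]]])

```text
time: 13.77
tool_pos: [443.6, -358.3, 38.9]
tcp_rot: [-180.0, 18.1, 147.4]
ft_force: [-0.3, 0.0, -1.4]
finger_gap: 44.6
grip_force: 41.7
```

>>> step_arm(targets=[[[0,0,-1,0,0,0],[0,0,-2,0,0,0],[0,0,-2,0,0,0],[0,0,-2,0,0,0]]])

```text
time: 14.1
tool_pos: [442.8, -357.6, 35.7]
tcp_rot: [-180.0, 18.0, 147.4]
ft_force: [-0.4, -0.2, -0.6]
finger_gap: 44.9
grip_force: 41.7
```

>>> step_arm(targets=[[[0,0,-1,0,0,0],[0,0,-1.5,0,0,0],[0,0,-1.5,0,0,0],[0,0,-1.5,0,0,0]]])

```text
time: 14.43
tool_pos: [443.2, -357.9, 34.9]
tcp_rot: [-180.0, 18.1, 147.4]
ft_force: [-2.4, 2.2, 7.5]
finger_gap: 44.8
grip_force: 42.6
```

>>> step_arm(targets=[[[0,0,-1,0,0,0],[0,0,-1,0,0,0],[0,0,-1,0,0,0],[0,0,-1,0,0,0]]])

```text
time: 14.77
tool_pos: [443.4, -358.0, 34.6]
tcp_rot: [-180.0, 18.1, 147.4]
ft_force: [-7.6, 6.3, 14.6]
finger_gap: 44.8
grip_force: 43.6
```

Contact at the expected height. I ease off 0.5 mm and release.

>>> step_arm(targets=[[[0,0,0.5,0,0,0],[0,0,0.5,0,0,0],[0,0,0.5,0,0,0],[0,0,0.5,0,0,0],[0,0,0.5,0,0,0]]], fingers=-0.35)

```text
time: 15.18
tool_pos: [442.7, -357.4, 33.4]
tcp_rot: [-180.0, 18.0, 147.4]
ft_force: [-0.2, 0.7, -0.6]
finger_gap: 57.6
grip_force: 0.0
```

>>> step_arm(targets=[[[-1.2,0.8,5,0,0,0],[-4,2.5,15,0,0,0],[-8,5,30,0,0,0],[-15,9,55,0,0,0],[-20,13,80,0,0,0],[-20,25,110,0,0,0],[-20,40,130,0,0,0]]])

```text
time: 15.77
tool_pos: [422.9, -318.4, 166.9]
tcp_rot: [-179.9, 18.2, 147.3]
ft_force: [0.4, 0.3, 1.4]
finger_gap: 57.3
grip_force: 0.0
```

```bash
cat > m6.py <<'E'
from h import *
w=vision.snapshot('wrist'); t=vision.snapshot('top'); st=r.sense(); print({k:np.round(st[k],1).tolist() for k in('time','tool_pos','tcp_rot','ft_force','finger_gap','joint_pos')})
for n,s in(('w',w),('t',t)):
    hsv=cv2.cvtColor(s['img'],cv2.COLOR_BGR2HSV); m=cv2.inRange(hsv,(12,110,40),(28,255,255))
    cs=[c for c in cv2.findContours(m,cv2.RETR_EXTERNAL,cv2.CHAIN_APPROX_NONE)[0] if cv2.contourArea(c)>20]
    for c in cs: q=cv2.minAreaRect(c); print(n,'brass',np.round(q[0],1),np.round(q[1],1),on_z(s,*q[0],18).round(1))
g=w['img']; m=cv2.inRange(cv2.cvtColor(g,cv2.COLOR_BGR2HSV),(0,0,0),(179,25,255)); cv2.imwrite('pics/k.png',np.clip(np.hstack([cv2.resize(g,(400,300)),cv2.resize(t['img'][95:245,200:400],(400,300))])*1.6,0,255).astype(np.uint8))
E
python3 m6.py
```

```text
{'time': 15.9, 'tool_pos': [424.7, -318.1, 169.0], 'tcp_rot': [-179.9, 18.4, 147.4], 'ft_force': [0.2, 0.1, 0.6], 'finger_gap': 57.5, 'joint_pos': [-44.8, -17.1, 119.3, 4.4, 59.9, -103.8]}
w brass [253.1 328.9] [38.2 11.6] [ 643.6 -473.5   18. ]
t brass [ 30.1 328.1] [55.3 62.8] [ 35.  676.4  18. ]
t brass [128.6 244.2] [8.9 8.5] [312.5 366.4  18. ]
t brass [348.5 205.4] [13.   4.7] [ 453.  -363.5   18. ]
t brass [380.9 149.3] [ 5.9 28.1] [ 644.8 -473.6   18. ]
t brass [ 55.9 138. ] [140.9  67.6] [665.8 626.2  18. ]
```

The top view puts the coupling at (453,-363.5), in the middle of the dish. Next I shut the bin by pushing the bar from the front and below, with closed fingers leaned 30°.

>>> step_arm(targets=[[[2,20,0,0,0,0.06],[5,48,0,0,0,0.12],[8,76,0,0,0,0.18],[10,104,0,0,0,0.24],[13,132,0,0,0,0.3],[16,160,0,0,0,0.36],[18,190,0,0,0,0.42],[21,220,0,0,0,0.48],[24,250,-10,0,0,0.54],[27,280,-20,0,0,0.6],[30,308,-30,0,0,0.66],[32,331,-40,0,0,0.715]]], fingers=1, newtons=40)

```text
time: 16.87
tool_pos: [454.4, 15.2, 122.6]
tcp_rot: [180.0, 18.0, -171.5]
ft_force: [0.4, 0.1, -0.2]
finger_gap: 0.2
grip_force: 0.0
```

>>> step_arm(targets=[[[0,0,-15,0.008,-0.052,0],[0,0,-30,0.015,-0.104,0],[0,0,-45,0.023,-0.156,0],[0,0,-56,0.03,-0.208,0],[0,0,-61,0.03,-0.208,0],[0,0,-61,0.03,-0.208,0],[0,0,-61,0.03,-0.208,0]]])

```text
time: 17.45
tool_pos: [468.7, 13.0, 63.5]
tcp_rot: [179.8, 29.0, -171.7]
ft_force: [0.1, 0.3, -0.4]
finger_gap: -0.0
grip_force: 0.0
```

```bash
python3 - <<'E'
from ang import *
w=vision.snapshot('wrist'); st=r.sense(); print({k:np.round(st[k],1).tolist() for k in('time','tool_pos','tcp_rot','ft_force','finger_gap')})
Hn+=2.5*X
hsv=cv2.cvtColor(w['img'],cv2.COLOR_BGR2HSV); m=cv2.inRange(hsv,(105,120,30),(130,255,255)); x,y,ww,hh=cv2.boundingRect(m); print('blue bbox',x,y,ww,hh)
print('pred bar',[proj(w,Hn-82.8*X+[0,0,34.9]+k*np.array([-.1444,.9895,0])).round() for k in(-46,46)])
for row in range(y,y+hh,12): c=np.nonzero(m[row])[0]; print(row,c.min() if len(c) else None,c.max() if len(c) else None,len(c),end=' | ')
E
```

```text
{'time': 17.5, 'tool_pos': [469.0, 13.0, 63.9], 'tcp_rot': [179.8, 29.1, -171.7], 'ft_force': [0.4, -0.6, 1.1], 'finger_gap': 0.1}
blue bbox 148 325 236 28
pred bar [array([174., 307.]), array([362., 307.])]
325 163 360 5 | 337 153 377 30 | 349 379 383 5 |
```

>>> step_arm(targets=[[[4,0.6,0,0,0,0],[8,1.2,0,0,0,0],[8,1.2,0,0,0,0],[8,1.2,0,0,0,0]]])

```text
time: 17.83
tool_pos: [478.5, 14.2, 65.1]
tcp_rot: [179.9, 29.3, -171.6]
ft_force: [0.7, -0.7, 0.5]
finger_gap: -0.3
grip_force: 0.0
```

>>> step_arm(targets=[[[5,0.7,-1,0,0,0],[7,1,3,0,0,0],[9,1.3,7.5,0,0,0],[11.4,1.6,11.5,0,0,0],[14,2,15.5,0,0,0],[16.8,2.4,19,0,0,0],[19.8,2.8,23,0,0,0],[23,3.3,26.4,0,0,0],[26.3,3.8,29.7,0,0,0],[29.8,4.3,32.8,0,0,0],[33.4,4.8,35.7,0,0,0],[37.2,5.4,38.4,0,0,0]]])

```text
time: 18.83
tool_pos: [516.0, 19.4, 103.8]
tcp_rot: [179.9, 29.3, -171.7]
ft_force: [-2.1, -0.3, 0.4]
finger_gap: -0.2
grip_force: 0.7
```

>>> step_arm(targets=[[[5.2,0.8,3.4,0,0,0],[10.8,1.6,6.3,0,0,0],[16.4,2.4,8.9,0,0,0],[22.3,3.2,11,0,0,0],[26.8,3.9,12.4,0,0,0],[31.2,4.5,13.4,0,0,0],[31.2,4.5,13.4,0,0,0]]])

```text
time: 19.42
tool_pos: [546.7, 24.1, 116.3]
tcp_rot: [179.9, 29.2, -171.7]
ft_force: [-0.1, -0.5, -0.1]
finger_gap: 0.0
grip_force: 0.0
```

>>> step_arm(targets=[[[1,0.1,0,0,0,0],[2,0.3,0,0,0,0],[2,0.3,0,0,0,0]]])

```text
time: 19.67
tool_pos: [547.6, 24.3, 115.4]
tcp_rot: [179.8, 29.1, -171.7]
ft_force: [-6.4, -2.0, 0.8]
finger_gap: 0.1
grip_force: 2.8
```

>>> step_arm(targets=[[[1,0.1,0,0,0,0],[2,0.3,0,0,0,0],[2,0.3,0,0,0,0],[2,0.3,0,0,0,0]]])

```text
time: 20.0
tool_pos: [548.3, 24.6, 114.2]
tcp_rot: [179.8, 28.9, -171.7]
ft_force: [-11.8, -2.5, 1.3]
finger_gap: 0.0
grip_force: 5.0
```

>>> step_arm(targets=[[[1,0.1,0,0,0,0],[1,0.1,0,0,0,0],[1,0.1,0,0,0,0]]])

```text
time: 20.25
tool_pos: [548.8, 24.8, 113.7]
tcp_rot: [179.8, 28.8, -171.7]
ft_force: [-14.5, -2.6, 1.5]
finger_gap: 0.3
grip_force: 6.1
```

>>> step_arm(targets=[[[1.5,0.2,1,0,0,0],[3,0.4,1,0,0,0],[3,0.4,1,0,0,0]]])

```text
time: 20.5
tool_pos: [549.6, 25.3, 112.4]
tcp_rot: [179.7, 28.5, -171.7]
ft_force: [-23.6, -5.2, 1.6]
finger_gap: 0.0
grip_force: 10.0
```

>>> step_arm(targets=[[[-6,-1,-1,0,0,0],[-14,-2,-1,0,0,0],[-30,-4,0,0,0,0],[-50,-7,20,0,0,0],[-60,-30,50,0,0,0],[-65,-60,80,0,0,0],[-70,-100,100,0,0,0],[-75,-140,110,0,0,0],[-80,-180,115,0,0,0],[-85,-200,120,0,0,0],[-85,-200,120,0,0,0]]])

```text
time: 21.42
tool_pos: [469.6, -180.2, 240.1]
tcp_rot: [-179.8, 29.4, -171.8]
ft_force: [0.6, 0.7, 1.0]
finger_gap: 0.3
grip_force: 0.0
```

```bash
cat > m7.py <<'E'
from ang import *
import pickle
S=pickle.load(open('s0.pkl','rb')); st=r.sense(); print({k:np.round(st[k],1).tolist() for k in('time','tool_pos','tcp_rot','ft_force')})
t=vision.snapshot('top'); s=vision.snapshot('side')
for n,a,b in(('top',S['top'],t),('side',S['side'],s)):
    m=[cv2.inRange(cv2.cvtColor(i['img'],cv2.COLOR_BGR2HSV),(105,120,30),(130,255,255)) for i in(a,b)]
    bx=(155,110,305,185) if n=='top' else(255,150,315,235)
    for k in m: print(n,'blue',cv2.countNonZero(k[bx[1]:bx[3],bx[0]:bx[2]]),cv2.boundingRect(k[bx[1]:bx[3],bx[0]:bx[2]]))
d=cv2.resize(np.hstack([t['img'][100:240,180:300],t['img'][100:240,300:400]]),None,fx=3.4,fy=3.4,interpolation=cv2.INTER_CUBIC)
e=cv2.resize(S['top']['img'][120:185,180:300],None,fx=3,fy=3,interpolation=cv2.INTER_CUBIC)[:, :]
o=np.zeros((590,760,3),np.uint8); d=d[:476,:748]; o[:d.shape[0],:d.shape[1]]=d
z=cv2.resize(t['img'][135:170,200:300],(380,114)); z0=cv2.resize(S['top']['img'][135:170,200:300],(380,114)); o[476:590,:380]=z; o[476:590,380:]=z0
cv2.imwrite('pics/l.png',np.clip(o*1.6,0,255).astype(np.uint8))
E
python3 m7.py
```

```text
{'time': 21.4, 'tool_pos': [469.6, -180.2, 240.1], 'tcp_rot': [-179.8, 29.4, -171.8], 'ft_force': [0.6, 0.7, 1.0]}
top blue 482 (52, 41, 45, 19)
top blue 487 (52, 41, 45, 19)
side blue 253 (16, 24, 19, 34)
side blue 252 (16, 24, 19, 33)
```

View pics/l.png

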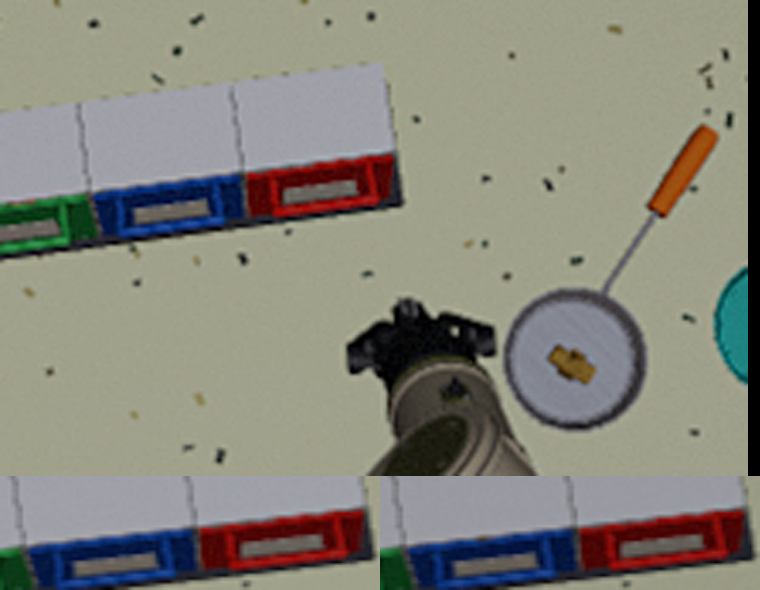

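The picture shows the blue bin shut exactly as at the start. The coupling is in the middle of the dish at (572,362), the screwdriver and red bin are unchanged, and the robot is clear.

```bash
python3 -c "
from bench import r
print(r.hand_in())"
```

```text
the job is handed in; nothing more can be done
None
```

The job is handed in: the blue bin was tilted all the way out, the brass coupling was laid in the steel dish under contact, and the bin was pushed shut again, with about 21 s of the 67 s used. The last top view showed the red bin and screwdriver in place; I did not re-measure the iron or tape measure, but the arm never went near them. The first pull jammed at 38° with about 78 N at the wrist (limit 120 N) while a finger linkage pressed on the bin's front panel, so I backed off and finished opening by pushing the bar down. If that linkage counts as gripper body, the push may have passed the 40 N limit.

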